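Lock a hammer-head bolt into the tilted jig's slotted channel and tug-test it

TASK

Take the paddle-handled hammer-head bolt out of the wooden stand and push its head lengthwise through the slot at the middle of the sloping aluminium channel, down against the spring plate inside until the head is below the lips, then turn it a quarter turn so that the head lies across the slot and catches under both lips. Then tug it straight out of the slope with about 15 N, steadily for half a second and never harder than 30 N, to confirm that it is retained, and let go, leaving it locked there. Leave the round-knobbed pin, the jar and the wooden cube where they are.

Things in the scene. Friction and masses are not known exactly. Their poses are not given: they have to be found in the camera images.
- bolt_grip (a point): Hammer-head bolt, 104 mm long, 130 g, upright in one of the stand's two pockets. Point: centre of its black paddle handle, 56 (bolt x) by 18 (y) by 44 mm (z). Bolt z runs up the shank from head to handle. Below the handle a 14 mm round shank; at the foot the hammer head. The head's top face lies 72 mm and its underside 82 mm below this point. A half turn about z changes nothing.
- bolt_head (a point): Centre of the top face of the same bolt's head (where the shank meets it); same axes as bolt_grip. The steel head is 44 mm long (x, parallel to the paddle's broad side), 17 mm wide (y), 10 mm thick (z).
- channel: Aluminium slotted channel, 150 mm long (y, level), 70 wide (x, up the slope, away from the robot), 45 high (z, square out of the slope: insert along -z, tug along +z). Origin: centre of its underside. On a plywood board held stiffly at a slope of 24 to 39 degrees. Slot along its top; ends capped; inside 54 mm wide. The lips beside the slot are 6 mm thick, z = 39 to 45 mm.
- slot_mid (a point): Centre of the slot's mouth, at channel z = 45; channel axes. Slot 20 mm wide (x), along y. A spring plate inside rests with its face at z = 32, so a head resting on it is still 3 mm up in the slot and cannot turn: push 5 to 8 mm further (3 N at first, 0.7 N more per mm, 10 mm travel), then turn. When let go, the spring holds the turned head up against the lips with about 5 N.
- stand: Fixed wooden stand, 200 (x) by 50 (y) by 30 mm high; origin: centre of its underside. Two pockets 48 by 21 mm, 22 mm deep, at x = -50 and +50 mm, long sides along its x. The bolt's head sits on the floor of one, 8 mm above the table, bolt x along stand x. Lift at least 25 mm straight up to clear it.
- pin_mid (a point): Bystander: steel locating pin with a round mushroom-shaped black knob of 40 mm diameter, 98 mm tall, in the stand's other pocket. The point is on its axis, 50 mm above its foot. Not to be moved.
- jar_mid (a point): Bystander: closed glass jar, 72 mm diameter, 100 mm high; the point is its centre. Not to be moved.
- cube_mid (a point): Bystander: plain wooden cube of 60 mm; the point is its centre. Not to be moved.
There are look-alikes about, which are no part of the job. Of the things like the part that bears bolt_grip, leave any that is blue or purple; of the rest the larger one is meant.

How it is judged:
On the way, in this order (a step that is already met when the one before it is completed fails the run):
1. The bolt's head has been pushed lengthwise through the slot until its top face is below the lips' undersides (more than 0.5 mm) (z of bolt_head in the frame of channel between 0.02 and 0.0385 m and x of bolt_head in the frame of channel between -0.008 and 0.008 m and y of bolt_head in the frame of channel between -0.05 and 0.05 m and angle between the x axis of bolt_head and the y axis of channel, either way round below 0.35 rad), for 0.1 s.
2. The head, in the channel, has been turned to lie across the slot (within 15 degrees) (z of bolt_head in the frame of channel between 0.02 and 0.0415 m and x of bolt_head in the frame of channel between -0.012 and 0.012 m and angle between the x axis of bolt_head and the x axis of channel, either way round below 0.26 rad), for 0.1 s.
3. The turned bolt has been tugged outward so that its head bears with more than 5.5 N on each lip, or with more than 9 N on one of them, for 0.3 s (its spring alone gives about 5 N in all) ((contact force between bolt and channel_c0 above 9 N or contact force between bolt and channel_c1 above 9 N or (contact force between bolt and channel_c0 above 5.5 N and contact force between bolt and channel_c1 above 5.5 N)) and contact force between the fingers and bolt above 1 N and z of bolt_head in the frame of channel between 0.036 and 0.042 m and angle between the z axis of bolt_head and the z axis of channel, either way round below 0.17 rad and angle between the x axis of bolt_head and the x axis of channel, either way round below 0.35 rad), for 0.3 s.
At the end, for the whole second after the job is handed in: The bolt, released and at rest, stands square out of the slope (within 10 degrees), its head caught up against the undersides of both lips (within 3 mm), lying across the slot (within 20 degrees), within 20 mm of the middle of the channel's length and 10 mm of the slot's middle line (z of bolt_head in the frame of channel between 0.036 and 0.042 m and x of bolt_head in the frame of channel between -0.01 and 0.01 m and y of bolt_head in the frame of channel between -0.02 and 0.02 m and angle between the x axis of bolt_head and the x axis of channel, either way round below 0.35 rad and angle between the z axis of bolt_head and the z axis of channel, either way round below 0.17 rad and linear speed of bolt below 0.02 m/s); the robot touches nothing.
It fails at once if With its head in the channel, the bolt bears on either lip with more than 40 N (tugged or forced too hard) (z of bolt_head in the frame of channel between 0.02 and 0.042 m and (contact force between bolt and channel_c0 above 40 N or contact force between bolt and channel_c1 above 40 N)).
It fails at once if The pin is moved by more than 20 mm (distance of pin_mid from where it was at the start of the episode above 0.02 m).
It fails at once if The jar is moved by more than 20 mm (distance of jar_mid from where it was at the start of the episode above 0.02 m).
It fails at once if The cube is moved by more than 20 mm (distance of cube_mid from where it was at the start of the episode above 0.02 m).
It also fails if it takes over 64 s, if anything falls off the work surface, if the arm or the gripper's body presses on something with over 40 N, if the wrist force passes 120 N, or if a joint passes its speed limit or range.

ROBOT

A 7-joint arm with a two-finger parallel gripper is mounted at the origin on the work surface. World frame = base frame: x ahead of the robot, y to its left, z up, the work surface at z = 0. Lengths are in m, angles in rad, forces in N, time in s.
With the tool pointing down it reaches from about 0.425 to 0.925 m from the base axis. Payload 6.8 kg.
Tool frame: the origin (TCP) lies midway between the tips of the shut fingers; the grasp point (between the pads) lies r.grip_point_offset behind it (r.grip_point_offset is the distance from the TCP to the grasp point, in m); z points along the fingers, y is the direction in which the jaws open and shut (so a half turn about z gives the same grasp; the last joint's range is limited). The gripper opens to 85 mm and grips with 20 to 120 N. Pads are 22 mm wide; open, the fingers measure 114 mm over their backs; the gripper's body (76 mm by 85 mm) begins 54 mm behind the grasp point. The pads swing forward as they close: fully open they stand 13 mm farther back than shut.
Start: joints at [-1.436, 0.477, 0.022, 1.555, -0.011, 1.109, -0.083], TCP at [0.162, 0.655, 0.209] pointing down, gripper open.
Joint ranges: [-2.96, 2.96], [-0.34, 2.1], [-1.41, 1.46], [0.24, 2.44], [-1.37, 4.51], [0.17, 1.92], [-2.96, 2.96]. Speed limits (rad/s): [2.39, 2.39, 3.14, 3.14, 3.14, 3.14, 3.14].

INTERFACE

Orientations are given as a rotation vector (axis times angle).
In Python, from bench import r gives the robot as it stands. The module is installed in compiled form; this text tells all that it offers.
- The arm moves only by the tool play_rows, never from a script. Its argument "deltas" is a list of rows, each a list of 3 entries, a list of its own where there are three numbers: the finger opening in mm, from 0 to 85.4, then the shift along the tool's x, y, z in mm, then the turn, a rotation vector about the tool's x, y, z in rad. A call has 1 to 8 rows; each row is the pose to reach, as a shift and turn from the pose measured when the call began, along the tool's axes at that moment; what a row does not reach only later rows make up. A row lasts 1/8 s, in which the tool goes at most 62.5 mm and 10.7 degrees, less where a joint would pass 70% of its speed; a pose out of reach is approached as far as the arm can. A call with a gripper value outside its range is refused whole. The fingers move at their own pace and stop on an object; "squeeze" is the grip in N (left out, the last holds). Time passes only in rows, so rows that repeat a pose let the fingers close. It gives the time, the measured TCP pose, the force and the opening at its end, in the units of the state.
- r.get_obs(): the state, without advancing time (a new reading comes with each control period).
- r.grab_frame(name): name is "scene" or "top" or "wrist"; returns (picture, depth): 384x512x3 uint8, red, green, blue; 384x512 float32, m along the optical axis (not along the pixel's ray), 0 where there is no reading.
- r.camera_model(name): a dict with "mtx" (3x3 intrinsics, pixels), "rvec" (rotation vector, rad) and "tvec" (3), from world to camera coordinates, as OpenCV has them; the wrist camera has in their place "T_tool_cam" (4x4, takes a point from camera to tool coordinates, whose origin is the TCP and whose axes are the flange's). Camera axes: x right, y down, z forward; pixel columns grow to the right and rows downward; lengths in m; the calibration is good to about 2 mm. A picture is of the moment at which its call begins: read the wrist's pose just before it. camera_model takes no time and is no camera call.
- r.hand_in(): hands the job in, once; it reports no verdict.
The state is a dict: "clock": time; "joints": joint angles; "qvel": joint speeds; "tau": joint torques, N m; "tcp_pos": TCP position; "orientation": TCP orientation; "contact_force": force on the tool from outside, world axes, zero at the start; "moment": the same for the moment, N m; "grip_width": finger opening in m.
Only numpy, scipy, OpenCV 4.12 (cv2) and the standard library are available. Lean on these libraries where they do the work, as an engineer would, in place of code of your own. Each camera call takes 0.05 s, during which the arm holds its last target. There are 200 camera calls.

## Working session

There is one attempt and no reset: what is moved stays moved. The work goes in short steps, Python scripts to look and compute and a tool call to move; the robot and the scene stay as the last step left them, time stands still between calls to the robot, and variables do not carry over. Pictures are saved under pics/ and viewed, about 8 in all and at most 12, crops included, and the job is handed in when it is done.

Besides the shell and the picture viewer there is one more tool, called after "Request:" as name([rows], argument=value, ...), one row to a line, values as JSON. play_rows: Moves the arm, as the interface text tells. Its arguments: {"type":"object","properties":{"deltas":{"type":"array"},"squeeze":{"type":"number"}},"required":["deltas"]}

```bash
mkdir -p pics
cat > h.py <<'E'
import numpy as np, cv2
from scipy.spatial.transform import Rotation as R
from bench import r
def grab(n):
    o=r.get_obs(); im,d=r.grab_frame(n); m=r.camera_model(n); K=np.array(m['mtx'])
    if n=='wrist':
        T=np.eye(4);T[:3,:3]=R.from_rotvec(o['orientation']).as_matrix();T[:3,3]=o['tcp_pos'];T=T@np.array(m['T_tool_cam'])
    else:
        T=np.eye(4);T[:3,:3]=cv2.Rodrigues(np.array(m['rvec'],float))[0];T[:3,3]=np.ravel(m['tvec']);T=np.linalg.inv(T)
    v,u=np.mgrid[:384,:512]
    P=np.stack([(u-K[0,2])/K[0,0]*d,(v-K[1,2])/K[1,1]*d,d],-1)@T[:3,:3].T+T[:3,3]
    P[d==0]=np.nan
    return im,d,P,K,T
def save(n,im,s=1):
    cv2.imwrite('pics/'+n,cv2.resize(im[:,:,::-1],None,fx=s,fy=s,interpolation=cv2.INTER_CUBIC))
def rel(p,Rm):
    "shift mm and turn in tool axes from current pose to target TCP pose"
    o=r.get_obs();R0=R.from_rotvec(o['orientation'])
    return np.round(R0.inv().apply(np.array(p)-o['tcp_pos'])*1000,1),np.round((R0.inv()*R.from_matrix(Rm)).as_rotvec(),4)
E
python3 - <<'E'
from h import *
a=grab('scene');b=grab('top')
np.savez('s.npz',im=a[0],P=a[2]);np.savez('t.npz',im=b[0],P=b[2])
save('scene.png',a[0],1.5);save('top.png',b[0],1.5)
print(r.get_obs(),r.grip_point_offset)
print(a[4].round(3),b[4].round(3),r.camera_model('wrist'))
E
```

```text
{'clock': 0.1, 'joints': array([-1.43610476,  0.47768269,  0.02233016,  1.5563639 , -0.01145902,
        1.10930291, -0.08306762]), 'qvel': array([ 0.00063044, -0.0022555 , -0.00101778, -0.00346947,  0.00101969,
        0.00029561, -0.00010354]), 'tau': array([ 3.98493881e-03, -5.97763467e+01,  1.61367517e+00, -2.81955117e+01,
        1.28454203e-02,  5.04954223e-03, -1.65861616e-05]), 'tcp_pos': array([0.16215908, 0.65463897, 0.20804126]), 'orientation': array([-3.80306639e-01, -3.11843795e+00,  2.55729998e-03]), 'contact_force': array([-0.3018187 , -0.67115525,  0.96415154]), 'moment': array([-0.02130426, -0.01896529, -0.02712661]), 'grip_width': 0.08568618168037148} 0.0187
[[ 0.427  0.519 -0.74   1.296]
 [ 0.904 -0.259  0.34  -0.372]
 [-0.016 -0.814 -0.58   0.726]
 [ 0.     0.     0.     1.   ]] [[-0.02  -0.999  0.043  0.438]
 [-1.     0.019 -0.021  0.011]
 [ 0.02  -0.043 -0.999  1.274]
 [ 0.     0.     0.     1.   ]] {'mtx': array([[336.62624236,   0.        , 256.44245568],
       [  0.        , 336.62624236, 199.03505983],
       [  0.        ,   0.        ,   1.        ]]), 'T_tool_cam': array([[ 1.43827804e-03, -9.61611487e-01, -2.74410787e-01,
         7.02933266e-02],
       [ 9.99998626e-01,  1.60912664e-03, -3.97501126e-04,
         8.60875478e-04],
       [ 8.23803357e-04, -2.74409838e-01,  9.61612480e-01,
        -1.66078167e-01],
       [ 0.00000000e+00,  0.00000000e+00,  0.00000000e+00,
         1.00000000e+00]])}
```

View pics/scene.png

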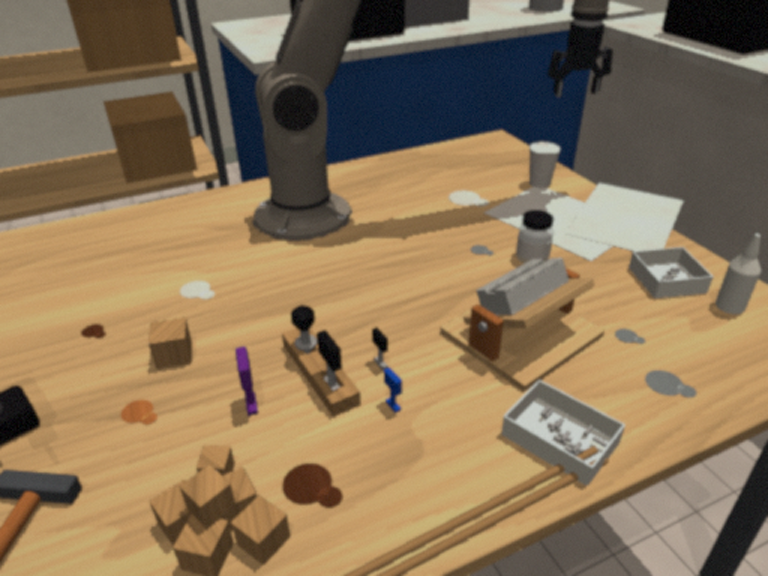

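View pics/top.png

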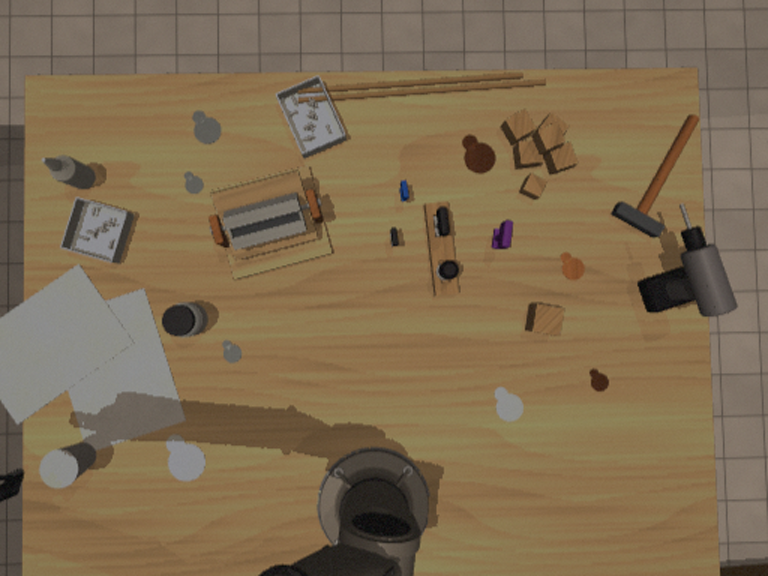

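The scene view shows the bolt's black paddle at about (330,352) in the stand, with the pin at (303,325), and the channel at (525,285). In the top view (also at 1.5x) the paddle is at (443,222), the pin at (448,270), the channel from (222,230) to (308,205), the jar at (180,320) and the cube at (545,318). The small black bolt at (394,237) and the blue and purple ones are decoys.

Run:
```python
from h import *
t=np.load('t.npz');P=t['P'];im=t['im']
s=np.load('s.npz');Q=s['P']
def box(u0,u1,v0,v1,P=P): 
    return P[int(v0/1.5):int(v1/1.5),int(u0/1.5):int(u1/1.5)].reshape(-1,3)
# stand
for nm,PP in(('top',box(415,470,190,305)),('scene',box(270,370,290,420,Q))):
    PP=PP[~np.isnan(PP[:,0])]
    st=PP[(PP[:,2]>.022)&(PP[:,2]<.036)&(PP[:,0]>.3)]
    print(nm,'stand',len(st),np.median(st[:,2]),cv2.minAreaRect((st[:,:2]*1000).astype(np.float32)))
    hi=PP[PP[:,2]>.07]
    print('hi z',np.percentile(hi[:,2],[50,90,99]))
    c=hi[hi[:,0]>np.median(st[:,0])]; print('paddle',len(c),c.mean(0),cv2.minAreaRect((c[:,:2]*1000).astype(np.float32)))
    c=hi[hi[:,0]<np.median(st[:,0])]; print('pin',len(c),c.mean(0),c.max(0))
for nm,PP in(('top',box(205,325,185,260)),('scene',box(470,580,250,320,Q))):
    PP=PP[~np.isnan(PP[:,0])]; PP=PP[PP[:,2]>.05]
    best=0;rng=np.random.default_rng(0)
    for _ in range(2000):
        a,b,c=PP[rng.choice(len(PP),3,False)]; n=np.cross(b-a,c-a); l=np.linalg.norm(n)
        if l<1e-9: continue
        n/=l
        if n[2]<0:n=-n
        if not .75<n[2]<.93: continue
        k=np.abs((PP-a)@n)<.003
        if k.sum()>best: best=k.sum();K=k
    I=PP[K];c=I.mean(0);n=np.linalg.svd(I-c)[2][2];n*=np.sign(n[2])
    print(nm,'plane',best,len(PP),c,n,'slope',np.degrees(np.arccos(n[2])),'yaw',np.degrees(np.arctan2(n[1],n[0])))
for n,b in(('jar',box(160,210,298,340)),('cube',box(520,570,298,340))):
    b=b[b[:,2]>.05];print(n,b.mean(0),b.max(0))
```

```text
top stand 648 0.029642135817046333 ((549.8956909179688, -156.62954711914062), (200.08258056640625, 51.054710388183594), 5.675187110900879)
hi z [0.10536308 0.11245293 0.1152434 ]
paddle 138 [ 0.59791649 -0.1501625   0.10613083] ((599.1347045898438, -151.95176696777344), (55.23667526245117, 18.652141571044922), 5.019777297973633)
pin 142 [ 0.49972336 -0.15995046  0.1022397 ] [ 0.51885604 -0.14156693  0.11121982]
scene stand 859 0.02898041961253628 ((548.8900756835938, -157.37710571289062), (203.20480346679688, 51.57004165649414), 5.382131576538086)
hi z [0.09898126 0.11083065 0.11255987]
paddle 298 [ 0.60756783 -0.15529989  0.09785791] ((600.1305541992188, -153.385498046875), (56.281089782714844, 18.568599700927734), 4.757139682769775)
pin 218 [ 0.50854409 -0.16409688  0.09536475] [ 0.57070127 -0.14142821  0.10707276]
top plane 1024 2857 [0.62200191 0.21543573 0.08950502] [-0.46554668 -0.12070961  0.8767528 ] slope 28.746897195631643 yaw -165.46412399562004
scene plane 536 2094 [0.65854072 0.20708127 0.10757175] [-0.39993178 -0.10187562  0.91086548] slope 24.374769560406815 yaw -165.7088406040132
jar [0.40932695 0.37869034 0.0913562 ] [0.4444689  0.41634989 0.1056213 ]
cube [ 0.39281156 -0.37139825  0.0592329 ] [ 0.42659436 -0.33791112  0.06594638]
```

```bash
cat >> h.py <<'E'
def down(yaw):
    "tool straight down, tool y at yaw deg"
    a=np.radians(yaw);y=np.array([np.cos(a),np.sin(a),0]);z=np.array([0,0,-1.])
    return np.stack([np.cross(y,z),y,z],1)
E
python3 -c "
from h import *
print(rel([.64,.138,.25],down(14.5)),rel([.4,.4,.25],down(45)))"
```

```text
(array([-588. , -386.7,  -41.2]), array([-1.400e-03,  1.000e-03,  1.075e+00])) (array([-292.1, -190.1,  -41.6]), array([-0.0015,  0.0006,  0.5427]))
```

Request:
play_rows([
  [85, [-49, -32, -20], [0, 0, 0.09]],
  [85, [-98, -64, -41], [0, 0, 0.18]],
  [85, [-147, -96, -41], [0, 0, 0.27]],
  [85, [-196, -128, -41], [0, 0, 0.36]],
  [85, [-245, -160, -41], [0, 0, 0.45]],
  [85, [-294, -192, -41], [0, 0, 0.54]],
  [85, [-343, -224, -41], [0, 0, 0.63]],
  [85, [-392, -256, -41], [0, 0, 0.72]],
], squeeze=80)

```text
clock: 1.1
tcp_pos: [0.482, 0.3104, 0.2493]
orientation: [1.458, 2.782, -0.003]
contact_force: [0.6, 0.5, -0.0]
grip_width: 0.0851
```

```bash
python3 -c "
from h import *
print(rel([.64,.138,.25],down(14.5)),r.get_obs()['joints'].round(3))"
```

```text
(array([-231.7,   31.9,   -0.5]), array([-0.0013,  0.0013,  0.3522])) [-0.949  0.278  0.331  1.774 -0.099  1.107  0.02 ]
```

Request:
play_rows([
  [85, [-58, 8, 0], [0, 0, 0.09]],
  [85, [-116, 16, 0], [0, 0, 0.18]],
  [85, [-174, 24, 0], [0, 0, 0.27]],
  [85, [-232, 32, 0], [0, 0, 0.35]],
  [85, [-232, 32, 0], [0, 0, 0.35]],
  [85, [-232, 32, 0], [0, 0, 0.35]],
])

```text
clock: 1.85
tcp_pos: [0.6398, 0.1382, 0.2489]
orientation: [-1.92, -2.486, 0.004]
contact_force: [0.5, 0.6, 0.4]
grip_width: 0.085
```

Run:
```python
from h import *
a=grab('wrist');np.savez('w.npz',im=a[0],P=a[2],K=a[3],T=a[4]);save('w1.png',a[0],1.5)
print(r.get_obs()['joints'].round(3),r.get_obs()['tcp_pos'])
```

```text
[-0.647  0.44   0.474  1.585 -0.212  1.17   0.129] [0.63940648 0.13925939 0.24895611]
```

View pics/w1.png

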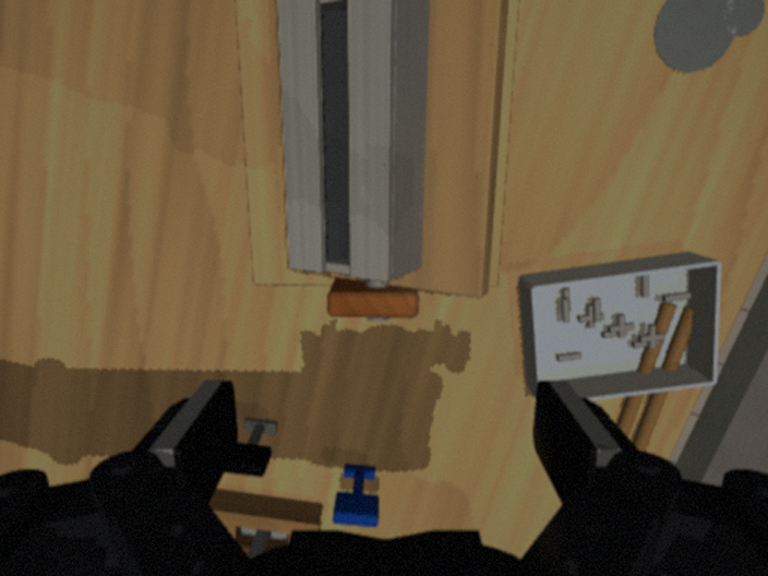

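The wrist view shows the slot running from its near end at (337,265) up to the picture's top edge at (333,0), with the lips at columns 280–322 and 348–390. The far end is cut off, so I'll shift 70 mm to get it all in.

Request:
play_rows([
  [85, [35, -10, 0], [0, 0, 0]],
  [85, [70, -20, 0], [0, 0, 0]],
  [85, [70, -20, 0], [0, 0, 0]],
  [85, [70, -20, 0], [0, 0, 0]],
])

```text
clock: 2.4
tcp_pos: [0.6017, 0.2026, 0.2491]
orientation: [-1.915, -2.489, 0.003]
contact_force: [-0.5, -1.4, -0.1]
grip_width: 0.0851
```

Run:
```python
from h import *
a=grab('wrist');im,d,P,K,T=a;np.savez('w.npz',im=im,P=P,K=K,T=T);save('w2.png',im,1.5)
g=cv2.cvtColor(im,cv2.COLOR_RGB2GRAY)
# ransac planes with right orientation
hsv=cv2.cvtColor(im,cv2.COLOR_RGB2HSV)
m=(hsv[...,1]<60)&(P[...,2]>.05)&(P[...,0]<.75);m[280:]=0
X=P[m];rng=np.random.default_rng(0);best=0
for _ in range(3000):
    p,q,s=X[rng.choice(len(X),3,False)];n=np.cross(q-p,s-p);n/=np.linalg.norm(n)+1e-12
    if n[2]<0:n=-n
    if n[2]<.75: continue
    k=np.abs((X-p)@n)<.002
    if k.sum()>best:best=k.sum();kk=k
I=X[kk];c=I.mean(0);n=np.linalg.svd(I-c,full_matrices=False)[2][2];n*=np.sign(n[2])
print(len(X),best,c,n,np.degrees(np.arccos(n[2])),np.degrees(np.arctan2(n[1],n[0])),np.std((I-c)@n))
y=np.cross([0,0,1],-n);y/=np.linalg.norm(y);x=np.cross(y,n)
L=np.stack([(I-c)@x,(I-c)@y],1)*1000
print(x,y,'rect',cv2.minAreaRect(L.astype(np.float32)),np.percentile(L,[.5,99.5],axis=0))
mm=np.zeros(m.shape,np.uint8);mm[m]=kk*255;cv2.imwrite('pics/mask.png',mm)
h,e=np.histogram(L[:,0],bins=np.arange(-40,41,2));print(dict(zip(e[:-1].astype(int),h)))
```

```text
15632 8428 [0.5934813  0.21171848 0.12722794] [-0.4660472  -0.11693108  0.87699893] 28.71756104655802 -165.91525314297633 0.0006604900324971383
[0.85063357 0.21342366 0.48049232] [-0.24335681  0.96993684  0.        ] rect ((-3.1812973022460938, -5.532005310058594), (70.66084289550781, 149.05101013183594), 0.010957748629152775) [[-37.40473391 -78.45329961]
 [ 31.81641574  68.872717  ]]
{np.int64(-40): np.int64(12), np.int64(-38): np.int64(206), np.int64(-36): np.int64(297), np.int64(-34): np.int64(288), np.int64(-32): np.int64(279), np.int64(-30): np.int64(288), np.int64(-28): np.int64(290), np.int64(-26): np.int64(306), np.int64(-24): np.int64(278), np.int64(-22): np.int64(312), np.int64(-20): np.int64(289), np.int64(-18): np.int64(298), np.int64(-16): np.int64(338), np.int64(-14): np.int64(304), np.int64(-12): np.int64(0), np.int64(-10): np.int64(0), np.int64(-8): np.int64(0), np.int64(-6): np.int64(0), np.int64(-4): np.int64(0), np.int64(-2): np.int64(0), np.int64(0): np.int64(0), np.int64(2): np.int64(0), np.int64(4): np.int64(0), np.int64(6): np.int64(178), np.int64(8): np.int64(343), np.int64(10): np.int64(344), np.int64(12): np.int64(352), np.int64(14): np.int64(353), np.int64(16): np.int64(352), np.int64(18): np.int64(367), np.int64(20): np.int64(360), np.int64(22): np.int64(372), np.int64(24): np.int64(368), np.int64(26): np.int64(374), np.int64(28): np.int64(378), np.int64(30): np.int64(489), np.int64(32): np.int64(13), np.int64(34): np.int64(0), np.int64(36): np.int64(0), np.int64(38): np.int64(0)}
```

View pics/w2.png

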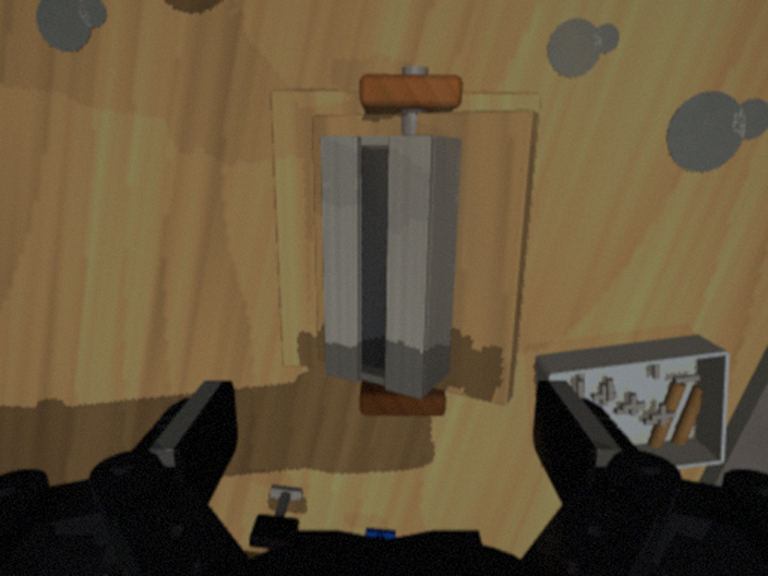

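The whole channel is now in view, with the slot from (373,145) to (373,372). The fit is clean: slope 28.7°, both lips and a 20 mm slot. Next I'll go and hover over the bolt.

```bash
python3 -c "
from h import *
print(rel([.5995,-.1525,.20],down(-84.7)))"
```

```text
(array([-341.8,  -92.8,   49.6]), array([-7.000e-04,  2.200e-03,  1.736e+00]))
```

Request:
play_rows([
  [60, [-48, -13, 0], [0, 0, 0.18]],
  [60, [-96, -26, 0], [0, 0, 0.36]],
  [60, [-144, -39, 0], [0, 0, 0.54]],
  [60, [-192, -52, 0], [0, 0, 0.72]],
  [60, [-240, -65, 10], [0, 0, 0.9]],
  [60, [-288, -78, 25], [0, 0, 1.08]],
  [60, [-336, -91, 40], [0, 0, 1.26]],
  [60, [-342, -93, 50], [0, 0, 1.44]],
])

```text
clock: 3.45
tcp_pos: [0.5977, -0.1592, 0.1998]
orientation: [3.083, 0.584, -0.003]
contact_force: [0.2, -0.1, 0.3]
grip_width: 0.0605
```

```bash
python3 -c "
from h import *
print(rel([.5995,-.1525,.20],down(-84.7)),r.get_obs()['joints'].round(3))"
```

```text
(array([ 4.1, -5.6, -0.3]), array([0.0035, 0.0023, 0.2818])) [-0.441  0.507  0.84   1.747 -0.418  1.079 -0.658]
```

Request:
play_rows([
  [60, [4, -6, 0], [0, 0, 0.15]],
  [60, [4, -6, 0], [0, 0, 0.28]],
  [60, [4, -6, 0], [0, 0, 0.28]],
  [60, [4, -6, 0], [0, 0, 0.28]],
])

```text
clock: 3.95
tcp_pos: [0.5991, -0.1527, 0.1998]
orientation: [3.134, 0.151, -0.002]
contact_force: [1.0, -0.4, -0.1]
grip_width: 0.0597
```

Run:
```python
from h import *
im,d,P,K,T=grab('wrist');save('w3.png',im,1.5)
v=P[...,2]
m=(v>.108)&(v<.118)&(d>.1);
n,l,s,c=cv2.connectedComponentsWithStats(m.astype(np.uint8))
for i in range(1,n):
    if s[i,4]>150:
        X=P[l==i];print(s[i],X.mean(0).round(4),cv2.minAreaRect((X[:,:2]*1000).astype(np.float32)))
print(rel([.5995,-.1525,.072],down(-84.7)),r.get_obs()['joints'].round(3))
```

```text
[ 244  162   23   68 1535] [ 0.5983 -0.1513  0.1126] ((597.2452392578125, -151.1504364013672), (54.544132232666016, 17.92110824584961), 6.047523021697998)
(array([  0.5,  -0.5, 127.9]), array([0.0038, 0.0016, 0.0033])) [-0.494  0.533  0.911  1.75  -0.465  1.092 -0.904]
```

View pics/w3.png

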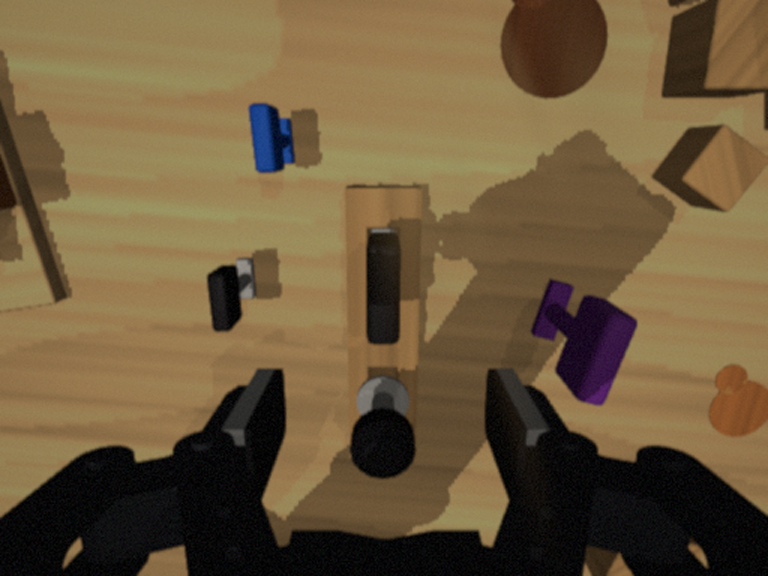

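The black paddle is centred at (383,287) over the stand, the pin knob is at (383,443), and the decoys are clear of the fingers. I'll descend and grip.

Request:
play_rows([
  [60, [0, -1, 30], [0.004, 0, 0.01]],
  [60, [0, -1, 60], [0.004, 0, 0.01]],
  [60, [0, -1, 90], [0.004, 0, 0.01]],
  [60, [0, -1, 115], [0.004, 0, 0.01]],
  [60, [0, -1, 127], [0.004, 0, 0.01]],
  [60, [0, -1, 127], [0.004, 0, 0.01]],
  [40, [0, -1, 127], [0.004, 0, 0.01]],
  [20, [0, -1, 127], [0.004, 0, 0.01]],
], squeeze=90)

```text
clock: 5.0
tcp_pos: [0.5996, -0.1522, 0.0739]
orientation: [3.139, 0.135, 0.0]
contact_force: [1.2, -0.6, -0.5]
grip_width: 0.0241
```

Request:
play_rows([
  [5, [0, 0, 0], [0, 0, 0]],
  [5, [0, 0, 0], [0, 0, 0]],
  [5, [0, 0, 0], [0, 0, 0]],
  [5, [0, 0, 0], [0, 0, 0]],
], squeeze=90)

```text
clock: 5.5
tcp_pos: [0.6, -0.1522, 0.0743]
orientation: [3.139, 0.135, 0.001]
contact_force: [-0.4, 0.6, 5.2]
grip_width: 0.0159
```

Request:
play_rows([
  [5, [0, 0, -10], [0, 0, 0]],
  [5, [0, 0, -25], [0, 0, 0]],
  [5, [0, 0, -50], [0, 0, 0]],
  [5, [0, 0, -80], [0, 0, 0]],
  [5, [0, 0, -110], [0, 0, 0]],
  [5, [0, 0, -140], [0, 0, 0]],
  [5, [0, 0, -170], [0, 0, 0]],
  [5, [0, 0, -170], [0, 0, 0]],
])

```text
clock: 6.5
tcp_pos: [0.601, -0.1532, 0.2471]
orientation: [3.138, 0.134, 0.009]
contact_force: [0.8, 0.4, -1.6]
grip_width: 0.0157
```

```bash
cat >> h.py <<'E'
c=np.array([0.5934813,0.21171848,0.12722794]);n=np.array([-0.4660472,-0.11693108,0.87699893]);n/=np.linalg.norm(n)
cx=np.array([0.85063357,0.21342366,0.48049232]);cx/=np.linalg.norm(cx);cy=np.cross(n,cx)
slot=c-.003*cx-.0052*cy          # slot mouth centre, channel z=45
RI=np.stack([np.cross(cx,-n),cx,-n],1)  # insertion: tool z=-n, tool y=cx
OFF=.072-.0157                    # bolt_head top face is this far beyond TCP along tool z
def tcp_for(z,dx=0,dy=0,ox=-.001):
    "TCP for bolt_head at channel z (m), ox = bolt offset along tool x"
    return slot+(z-.045)*n-RI[:,2]*OFF-RI[:,0]*ox+dx*cx+dy*cy
E
python3 -c "
from h import *
print(slot,RI.round(3))
print(rel(tcp_for(.095),RI),tcp_for(.095),r.get_obs())"
```

```text
[0.59219485 0.20603454 0.12578646] [[-0.243  0.851  0.466]
 [ 0.97   0.213  0.117]
 [ 0.     0.48  -0.877]]
(array([ -28.8, -351.5,   27.6]), array([-0.3629,  0.4296, -1.691 ])) [0.54241068 0.1945747  0.21901145] {'clock': 6.5, 'joints': array([-0.51966231,  0.4886656 ,  0.95020829,  1.69808858, -0.42875671,
        1.17278743, -0.94149123]), 'qvel': array([ 0.00886268,  0.03297538, -0.03382908,  0.05526367, -0.01659852,
       -0.02450182,  0.01207169]), 'tau': array([ -0.45151119, -46.00702286,  13.18444848, -27.84367919,
         0.10988989,   0.28767929,  -0.11418316]), 'tcp_pos': array([ 0.60096335, -0.15319643,  0.24713236]), 'orientation': array([3.13784529, 0.13439032, 0.0087274 ]), 'contact_force': array([ 0.81152212,  0.43473654, -1.63139052]), 'moment': array([0.01089169, 0.02206426, 0.0542397 ]), 'grip_width': 0.015748539208547362}
```

Request:
play_rows([
  [5, [-3, -35, 0], [-0.036, 0.043, -0.169]],
  [5, [-7, -70, 0], [-0.072, 0.086, -0.338]],
  [5, [-10, -105, 0], [-0.108, 0.129, -0.507]],
  [5, [-14, -140, 0], [-0.144, 0.172, -0.676]],
  [5, [-18, -175, 0], [-0.18, 0.215, -0.845]],
  [5, [-22, -210, 0], [-0.216, 0.258, -1.014]],
  [5, [-25, -245, 0], [-0.252, 0.301, -1.183]],
  [5, [-29, -280, 0], [-0.288, 0.344, -1.352]],
])

```text
clock: 7.5
tcp_pos: [0.5466, 0.1243, 0.2456]
orientation: [2.116, 1.904, 0.48]
contact_force: [0.4, -0.6, -2.0]
grip_width: 0.0159
```

```bash
python3 -c "
from h import *
print(rel(tcp_for(.110),RI),r.get_obs()['joints'].round(2))"
```

```text
(array([ 66. , -23.2,   9.8]), array([-0.0744,  0.083 , -0.3334])) [-1.17  0.01  0.78  2.16  0.22  0.59 -0.66]
```

Request:
play_rows([
  [5, [33, -12, 5], [-0.037, 0.042, -0.167]],
  [5, [66, -23, 10], [-0.074, 0.083, -0.333]],
  [5, [66, -23, 10], [-0.074, 0.083, -0.333]],
  [5, [66, -23, 10], [-0.074, 0.083, -0.333]],
  [5, [66, -23, 10], [-0.074, 0.083, -0.333]],
])

```text
clock: 8.12
tcp_pos: [0.5361, 0.1917, 0.2322]
orientation: [1.713, 2.189, 0.56]
contact_force: [0.0, -0.6, -2.3]
grip_width: 0.0157
```

Run:
```python
from h import *
im,d,P,K,T=grab('wrist');save('w4.png',im,1.5);np.savez('w4.npz',im=im,P=P,T=T,K=K)
o=r.get_obs();Rt=R.from_rotvec(o['orientation']).as_matrix();t=o['tcp_pos']
print(rel(tcp_for(.110),RI),o['joints'].round(2))
# bolt pixels in tool frame
X=(P-t)@Rt
m=(X[...,2]>.005)&(X[...,2]<.075)&(abs(X[...,0])<.035)&(abs(X[...,1])<.03)&((P-slot)@n>.01)
Y=X[m];print(m.sum())
for z in np.arange(.005,.075,.01):
    k=(Y[:,2]>=z)&(Y[:,2]<z+.01)
    if k.sum()>5: print(z,k.sum(),Y[k].min(0).round(4),Y[k].max(0).round(4),Y[k].mean(0).round(4))
```

```text
(array([ 1.2, -0.5, -0.1]), array([-0.0003,  0.0008, -0.0027])) [-1.23  0.02  0.72  2.22  0.28  0.44 -0.5 ]
352
0.04499999999999999 106 [ 0.0127 -0.0082  0.0535] [0.0203 0.008  0.055 ] [0.0165 0.0002 0.0546]
0.054999999999999986 246 [ 0.012  -0.0085  0.055 ] [0.021  0.0083 0.064 ] [ 0.0178 -0.0002  0.0566]
```

View pics/w4.png

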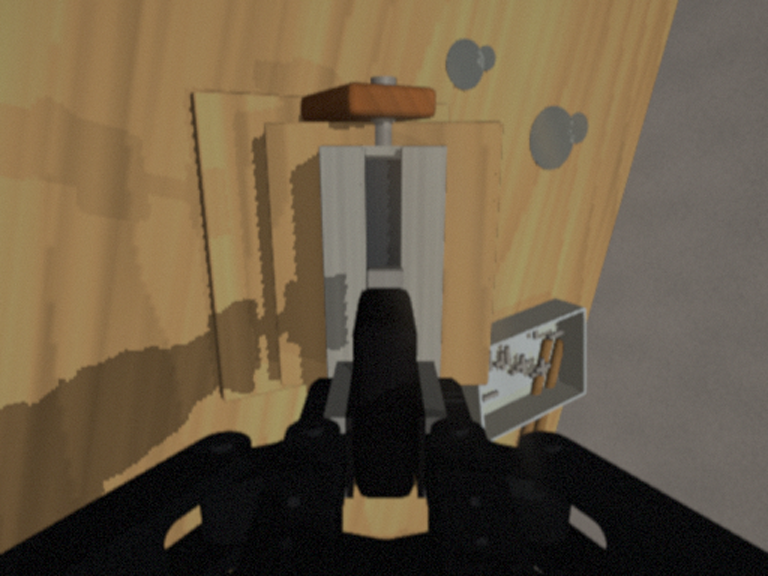

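The head's tip shows at (385,275), lined up with the slot's centre at column 383. I'll measure the slot in the tool frame from this same view.

Run:
```python
from h import *
w=np.load('w4.npz');P=w['P'];im=w['im']
o=r.get_obs()
D=P-slot
k=abs(D@n)<.006
m=k&(abs(D@cx)<.04)&(D@cy>.005)&(D@cy<.08)
I=P[m];cc=I.mean(0);nn=np.linalg.svd(I-cc,full_matrices=False)[2][2];nn*=np.sign(nn[2])
print('plane offset mm',((I-slot)@n).mean()*1e3,'normal err mrad',(nn@cx)*1e3,(nn@cy)*1e3)
a=D[m]@cx*1e3;b=D[m]@cy*1e3
for lo in range(10,70,10):
    s=(b>lo)&(b<lo+10);aa=a[s]
    print(lo,s.sum(),aa.min().round(1),aa[aa<0].max().round(1),aa[aa>0].min().round(1),aa.max().round(1))
print('ymax',np.percentile(b,99.5))
print(rel(tcp_for(.110),RI),rel(tcp_for(.060),RI),rel(tcp_for(.034),RI))
```

```text
plane offset mm -0.14925084074866063 normal err mrad -2.062554070762571 5.658787509332878
10 678 -35.6 -11.0 9.7 34.2
20 660 -35.3 -10.8 9.6 33.8
30 692 -35.6 -10.8 9.6 34.5
40 716 -35.3 -10.7 9.5 34.1
50 783 -35.6 -10.6 9.4 33.8
60 730 -35.4 -10.6 9.3 34.4
ymax 74.20757640251519
(array([ 1.2, -0.5, -0.1]), array([-0.0003,  0.0008, -0.0027])) (array([ 1.2, -0.4, 49.9]), array([-0.0003,  0.0008, -0.0027])) (array([ 1.3, -0.4, 75.9]), array([-0.0003,  0.0008, -0.0027]))
```

Request:
play_rows([
  [5, [1, -1, 15], [0, 0, -0.003]],
  [5, [1, -1, 30], [0, 0, -0.003]],
  [5, [1, -1, 42], [0, 0, -0.003]],
  [5, [1, -1, 48], [0, 0, -0.003]],
  [5, [1, -1, 50], [0, 0, -0.003]],
  [5, [1, -1, 50], [0, 0, -0.003]],
])

```text
clock: 8.93
tcp_pos: [0.5585, 0.1982, 0.1882]
orientation: [1.71, 2.191, 0.56]
contact_force: [0.6, 0.3, -2.1]
grip_width: 0.0156
```

```bash
cat > st.py <<'E'
from h import *
o=r.get_obs();f=o['contact_force']
h=o['tcp_pos']+R.from_rotvec(o['orientation']).apply([-.001,0,OFF])
print('head in channel mm',((h-slot)@cx*1e3).round(2),((h-slot)@cy*1e3).round(2),((h-slot)@n*1e3+45).round(2),'F',(f@cx).round(2),(f@cy).round(2),(f@n).round(2),'w',o['grip_width'],rel(tcp_for(.0355),RI),o['joints'].round(2),o['clock'])
E
python3 st.py
```

```text
head in channel mm -0.39 -0.44 60.07 F -0.45 0.16 -2.13 w 0.01562036834563313 (array([ 0.4,  0.4, 24.6]), array([-0.0001,  0.0008, -0.0001])) [-1.12  0.16  0.67  2.22  0.05  0.3  -0.29] 8.925
```

Request:
play_rows([
  [5, [0.4, 0, 5], [0, 0, 0]],
  [5, [0.4, 0, 9], [0, 0, 0]],
  [5, [0.4, 0, 12], [0, 0, 0]],
  [5, [0.4, 0, 14], [0, 0, 0]],
  [5, [0.4, 0, 14], [0, 0, 0]],
])

```text
clock: 9.55
tcp_pos: [0.5649, 0.2001, 0.1758]
orientation: [1.71, 2.191, 0.56]
contact_force: [-0.2, 0.6, -2.2]
grip_width: 0.0156
```

```bash
python3 st.py
```

```text
head in channel mm -0.48 -0.21 45.93 F -1.14 0.68 -1.93 w 0.015579821441338182 (array([ 0.2,  0.5, 10.4]), array([-0.0003,  0.0011, -0.0002])) [-1.07  0.2   0.63  2.22 -0.    0.27 -0.24] 9.55
```

The head has entered the slot with no contact. Now I'll push down onto the spring.

Request:
play_rows([
  [5, [0, 0, 3], [0, 0, 0]],
  [5, [0, 0, 6], [0, 0, 0]],
  [5, [0, 0, 8.5], [0, 0, 0]],
  [5, [0, 0, 10.5], [0, 0, 0]],
  [5, [0, 0, 10.5], [0, 0, 0]],
  [5, [0, 0, 10.5], [0, 0, 0]],
])

```text
clock: 10.3
tcp_pos: [0.5699, 0.2014, 0.1667]
orientation: [1.71, 2.191, 0.56]
contact_force: [-3.8, -0.3, 3.5]
grip_width: 0.0153
```

```bash
python3 st.py
```

```text
head in channel mm -0.36 -0.15 35.51 F -1.63 0.64 4.92 w 0.015307782606042902 (array([0.1, 0.4, 0. ]), array([-0.0001,  0.001 , -0.0002])) [-1.03  0.22  0.59  2.21 -0.04  0.25 -0.21] 10.3
```

Request:
play_rows([
  [5, [0, 0, 0.8], [0, 0, 0]],
  [5, [0, 0, 0.8], [0, 0, -0.12]],
  [5, [0, 0, 0.8], [0, 0, -0.26]],
  [5, [0, 0, 0.8], [0, 0, -0.4]],
  [5, [0, 0, 0.8], [0, 0, -0.54]],
  [5, [0, 0, 0.8], [0, 0, -0.68]],
  [5, [0, 0, 0.8], [0, 0, -0.82]],
  [5, [0, 0, 0.8], [0, 0, -0.82]],
])

```text
clock: 11.3
tcp_pos: [0.5706, 0.2014, 0.1663]
orientation: [0.672, 2.596, 0.328]
contact_force: [-2.1, -1.4, 3.7]
grip_width: 0.0156
```

```bash
python3 st.py; python3 -c "
from h import *
print(r.get_obs()['moment'])"
```

```text
head in channel mm 0.88 0.01 34.85 F -0.33 -0.8 4.4 w 0.015562682239811582 (array([ 0.3,  0.1, -0.6]), array([3.000e-04, 1.000e-03, 8.182e-01])) [-0.84  0.21  0.37  2.2   0.18  0.26  0.4 ] 11.3
[-0.18522858  0.58818993  0.050115  ]
```

Request:
play_rows([
  [5, [0, 0, 0], [0, 0, -0.14]],
  [5, [0, 0, 0], [0, 0, -0.28]],
  [5, [0, 0, 0], [0, 0, -0.42]],
  [5, [0, 0, 0], [0, 0, -0.56]],
  [5, [0, 0, 0], [0, 0, -0.69]],
  [5, [0, 0, 0], [0, 0, -0.753]],
  [5, [0, 0, 0], [0, 0, -0.753]],
  [5, [0, 0, 0], [0, 0, -0.753]],
])

```text
clock: 12.3
tcp_pos: [0.5708, 0.2013, 0.1664]
orientation: [-0.321, 2.622, 0.083]
contact_force: [-2.7, -1.2, 4.6]
grip_width: 0.0155
```

```bash
python3 st.py
python3 - <<'E'
from h import *
print(r.get_obs()['moment'])
a=grab('wrist')[0];b=grab('scene')[0];s=cv2.resize(b[140:240,280:430],(480,320))
im=np.vstack([cv2.resize(a,(480,360)),s]);save('w5.png',im[:600])
E
```

```text
head in channel mm 1.33 0.55 34.88 F -0.37 -0.51 5.4 w 0.015514421915584933 (array([ 0.3,  0.4, -0.6]), array([0.0000e+00, 1.4000e-03, 1.5685e+00])) [-0.68  0.2   0.18  2.19  0.34  0.28  1.  ] 12.3
[-0.38607653  0.50463364 -0.11396278]
```

View pics/w5.png

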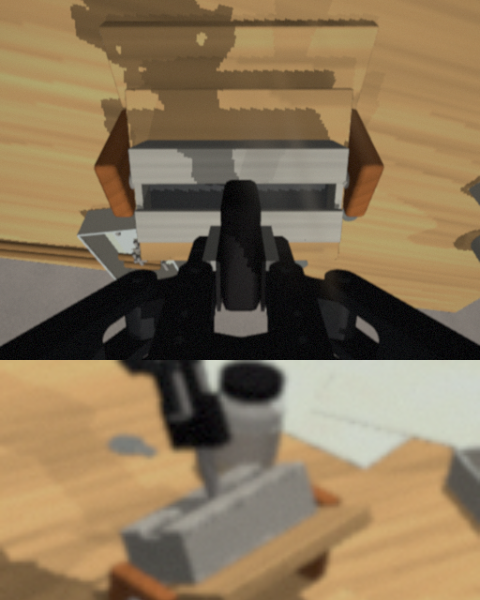

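The paddle now lies across the slot. I'll tug gently in small steps.

Request:
play_rows([
  [5, [0, 0, -1], [0, 0, 0]],
  [5, [0, 0, -2], [0, 0, 0]],
  [5, [0, 0, -3], [0, 0, 0]],
  [5, [0, 0, -3], [0, 0, 0]],
])

```text
clock: 12.9
tcp_pos: [0.5693, 0.2009, 0.1689]
orientation: [-0.322, 2.622, 0.082]
contact_force: [-1.3, -0.9, 1.4]
grip_width: 0.0157
```

```bash
python3 st.py
```

```text
head in channel mm 1.24 0.55 37.8 F -0.62 -0.56 1.94 w 0.015747451010177837 (array([0.2, 0.4, 2.3]), array([-1.0000e-04,  1.3000e-03,  1.5694e+00])) [-0.68  0.2   0.18  2.19  0.34  0.28  1.  ] 12.9
```

Request:
play_rows([
  [5, [0, 0, -0.6], [0, 0, 0]],
  [5, [0, 0, -0.6], [0, 0, 0]],
])

```text
clock: 13.15
tcp_pos: [0.5692, 0.2008, 0.1689]
orientation: [-0.322, 2.623, 0.082]
contact_force: [4.9, 0.6, -6.4]
grip_width: 0.0155
```

```bash
python3 st.py
```

```text
head in channel mm 1.12 0.48 37.86 F 1.25 -0.58 -8.03 w 0.015512982820660354 (array([0.1, 0.5, 2.4]), array([-5.0000e-04,  1.2000e-03,  1.5695e+00])) [-0.68  0.2   0.18  2.19  0.34  0.28  1.  ] 13.15
```

Request:
play_rows([
  [5, [0, 0, -0.8], [0, 0, 0]],
  [5, [0, 0, -1.0], [0, 0, 0]],
  [5, [0, 0, -1.0], [0, 0, 0]],
])

```text
clock: 13.52
tcp_pos: [0.5692, 0.2009, 0.169]
orientation: [-0.322, 2.623, 0.082]
contact_force: [9.8, 1.7, -11.9]
grip_width: 0.0158
```

```bash
python3 st.py
```

```text
head in channel mm 1.09 0.51 37.93 F 2.99 -0.69 -15.16 w 0.01577198438234622 (array([0.1, 0.4, 2.4]), array([-7.0000e-04,  1.1000e-03,  1.5696e+00])) [-0.68  0.2   0.18  2.19  0.34  0.28  1.  ] 13.525
```

Request:
play_rows([
  [5, [0, 0, -1.1], [0, 0, 0]],
  [5, [0, 0, -1.1], [0, 0, 0]],
  [5, [0, 0, -1.1], [0, 0, 0]],
  [5, [0, 0, -1.1], [0, 0, 0]],
  [5, [0, 0, -1.1], [0, 0, 0]],
  [5, [0, 0, -1.1], [0, 0, 0]],
  [5, [0, 0, -1.1], [0, 0, 0]],
])

```text
clock: 14.4
tcp_pos: [0.5692, 0.2008, 0.169]
orientation: [-0.322, 2.623, 0.082]
contact_force: [11.8, 2.6, -14.4]
grip_width: 0.0154
```

```bash
python3 st.py
```

```text
head in channel mm 1.05 0.48 37.92 F 3.65 -0.33 -18.47 w 0.0154297713421357 (array([0.1, 0.4, 2.4]), array([-1.0000e-03,  1.0000e-03,  1.5698e+00])) [-0.68  0.2   0.18  2.19  0.34  0.28  1.  ] 14.4
```

The tug came to about 16 N net and held for over 0.8 s with no movement. Now I'll relax, open and back off.

Request:
play_rows([
  [5, [0, 0, -0.5], [0, 0, 0]],
  [5, [0, 0, 0], [0, 0, 0]],
  [5, [0, 0, 0], [0, 0, 0]],
  [25, [0, 0, 0], [0, 0, 0]],
  [45, [0, 0, 0], [0, 0, 0]],
  [60, [0, 0, 0], [0, 0, 0]],
  [60, [0, 0, 0], [0, 0, 0]],
  [60, [0, 0, 0], [0, 0, 0]],
], squeeze=40)

```text
clock: 15.4
tcp_pos: [0.5691, 0.2009, 0.169]
orientation: [-0.322, 2.623, 0.082]
contact_force: [-0.2, -0.7, -0.3]
grip_width: 0.0601
```

Request:
play_rows([
  [60, [0, 0, -8], [0, 0, 0]],
  [60, [0, 0, -25], [0, 0, 0]],
  [60, [0, 0, -45], [0, 0, 0]],
  [60, [0, 0, -70], [0, 0, 0]],
  [60, [0, 0, -95], [0, 0, 0]],
  [60, [0, 0, -110], [0, 0, 0]],
  [60, [0, 0, -110], [0, 0, 0]],
  [60, [0, 0, -110], [0, 0, 0]],
])

```text
clock: 16.4
tcp_pos: [0.5177, 0.188, 0.2648]
orientation: [-0.322, 2.624, 0.081]
contact_force: [-0.5, -0.3, -0.8]
grip_width: 0.0598
```

Run:
```python
from h import *
im,d,P,K,T=grab('wrist');b,_,Q,_,_=grab('top')
save('w6.png',np.hstack([im,cv2.resize(b[90:240,100:300],(288,216)) if 0 else cv2.resize(b[90:234,120:216],(256,384))]))
for nm,Z in(('wrist',P),('top',Q)):
    D=Z-slot;L=np.stack([D@cx,D@cy,D@n+.045],-1)*1e3
    m=(abs(L[...,0])<45)&(abs(L[...,1])<35)&(L[...,2]>118)&(L[...,2]<140)
    Y=L[m]
    print(nm,len(Y),np.median(Y,0).round(1) if len(Y) else 0, cv2.minAreaRect(Y[:,:2].astype(np.float32)) if len(Y)>5 else 0)
    Y=Y[abs(Y[:,2]-np.median(Y[:,2]))<3]; q=Y.mean(0);nn=np.linalg.svd(Y-q,full_matrices=False)[2][2];print('top face normal',nn)
print(r.get_obs()['contact_force'],r.get_obs()['clock'])
```

```text
wrist 1759 [ -0.7   1.3 132.4] ((1.6737003326416016, 1.4735627174377441), (54.934730529785156, 17.95290184020996), 0.14641638100147247)
top face normal [-0.00607686 -0.00233863  0.9999788 ]
top 135 [  5.2  -1.3 130.2] ((4.807096481323242, -1.2825040817260742), (17.905200958251953, 54.154991149902344), 89.15625762939453)
top face normal [ 0.00669264 -0.02675466  0.99961963]
[-0.05345838 -0.69495207 -0.01472918] 16.5
```

View pics/w6.png

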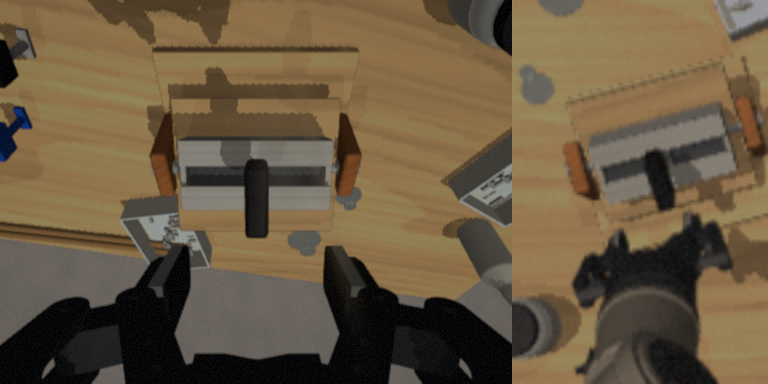

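The bolt stands square in the slot with its paddle across it, at (257,198) in the wrist view, and the gripper is clear. Handing in.

```bash
python3 -c "
from h import *
print(r.hand_in())"
```

```text
the job is handed in; nothing more can be done
None
```

The bolt is locked in the channel and released, and I handed the job in at about 16.5 s on the robot's clock. The hand-in gave no verdict, so what follows is my own measurements.

- **Insertion:** The head went lengthwise through the slot without touching the lips. I pushed it about 6 mm onto the spring plate, at roughly 7 N, and turned it a quarter turn.
- **Tug:** I pulled straight out at about 13 N, rising to 16 N net, for over 0.8 s. The bolt did not move. I did not measure the force on each lip; I estimate about 20 N in all. The readings I took between moves stayed well under 30 N.
- **Final check, wrist camera:** The paddle lies across the slot to within 0.2°, and the bolt stands square to the slope to within 0.5°. It is about 1.5 mm from the middle both along and across the slot. The head's top face is at about z = 38.4 mm, up against the lips.
- **Disagreement:** The top camera put the paddle about 5 mm up the slope instead of 1.7 mm, and its top face about 2 mm lower. It saw only 135 points, against 1,759 for the wrist camera. Its offset is still within the 10 mm allowed, but its height would put the head at about 36.2 mm, only just above the 36 mm lower limit.

The gripper is clear of the bolt, and the contact force had dropped to the no-load level. I did not measure the pin, jar or cube again at the end; I saw no sign of touching any of them.

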